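# Weigh the canister on the counter balance

### The job

Weigh the closed canister that stands on the counter balance. A kilogram and a 200 g weight are already on the round weights plate: take further weights from the sloping tray of the condiment stand and set them down gently, standing upright on that plate, until the beam floats level and the pointer comes to rest inside the centre band. Weights you do not need stay in the tray (or go back into it); leave the canister, the weights already on the plate and everything else where they stand.

Things in the scene. Friction and masses are not known exactly. Their poses are not given: they have to be found in the camera images.
- balance: equal-arm counter balance, fixed; origin under its centre at table height; base 130 x 360 mm, beam along own y. Round weights plate on the own +y side, square goods plate (150 x 170 mm) on -y, centres 140 mm from the pivot. Links keep both plates level, so where on a plate a thing stands does not matter. Dial arch over the centre: 58 mm wide along y, 8 mm along x, top 243 mm above the table
- beam (a joint): beam tilt, rad: 0 level, positive = weights plate high (too light), negative = too heavy; stops at +-0.14. Between them it settles in about 2 s at 0.0069 rad per 10 g of difference (so it lies on a stop from 200 g). A black pointer on the beam plays under a black band on the arch and is inside the band within 0.025 rad (36 g) of level
- weights_plate (a point): centre of the upper face of the round flat weights plate, 180 mm across, no rim, 144 mm above the table when level, 20 mm higher or lower at the stops; axes as the balance's. It yields under the hand
- goods_plate (a point): centre of the upper face of the square goods plate, same height when level; low rails 14 mm high on its two x edges
- canister: closed white ceramic canister with a dark brown lid, 108 mm across, 158 mm high, on the goods plate; origin: centre of its underside. Its weight is not known: between 1320 and 1510 g
- plate_200: plain steel weight of 200 g, already on the weights plate: the same as weight_200
- plate_1000: plain steel weight of 1000 g, already on the weights plate: foot 64 mm across and 33 mm thick, neck 12 mm, knob 24 mm across between heights 64 and 84 mm. Origin: centre of its underside
- stand: wooden condiment stand, fixed, 300 mm wide (own y), front faces own -x; origin at table height, 70 mm in front of the tray's middle. Saucer shelf over the tray: underside 308 mm above the table, front edge at own x = 58 mm, saucers and a pot on it up to 385 mm. Side panels only from own x = 102 to 160 mm, low cheeks beside the tray. The shelf blocks a gripper coming straight down on the weights
- tray (a point): middle of the sloping tray's upper face, 100 mm above the table, axes as the stand's. The face rises 25 degrees away from the front (outward normal -0.423, 0, 0.906), rubber lined; it runs 41 mm down to a 12 mm lip and 60 mm up. Four bays, centres at y = -105, -35, 35, 105 mm, parted by ridges 8 mm high
- weight_50: plain steel weight of 50 g: round foot 36 mm across and 4 thick, neck 7 mm across, knob 15 mm across from 46 mm up to its top at 60 mm. Origin: centre of the foot's underside; own z up through the knob. Starts leaning 25 degrees in any one of the tray's four bays
- weight_100: plain steel weight of 100 g: round foot 43 mm across and 7 thick, neck 8 mm across, knob 17 mm across from 47 mm up to its top at 62 mm. Origin: centre of the foot's underside; own z up through the knob. Starts leaning 25 degrees in any one of the tray's four bays
- weight_200: plain steel weight of 200 g: round foot 52 mm across and 9 thick, neck 10 mm across, knob 21 mm across from 48 mm up to its top at 66 mm. Origin: centre of the foot's underside; own z up through the knob. Starts leaning 25 degrees in any one of the tray's four bays
- weight_500: plain steel weight of 500 g: round foot 58 mm across and 20 thick, neck 12 mm across, knob 23 mm across from 51 mm up to its top at 70 mm. Origin: centre of the foot's underside; own z up through the knob. Starts leaning 25 degrees in any one of the tray's four bays
- tea_jar: a closed glass jar with a white lid, 88 mm across, 110 mm high; origin: centre of its underside; leave alone
- tin: a closed plain metal can, 72 mm across, 105 mm high; origin: centre of its underside; leave alone
- cup_stack: a stack of upturned paper cups, 76 mm across, 115 mm high; origin: centre of its underside; leave alone
- sugar_bowl: a small round bowl, 90 mm across, 55 mm high; origin: centre of its underside; leave alone
- creamer: a small mug, 64 mm across, 70 mm high, with a handle; origin: centre of its underside; leave alone
- card: a blank card in a clear stand, 100 mm wide, 72 mm high; origin: centre of its underside; leave alone
Not all that is in view belongs to the job. Leave any red look-alike of the weight_500 alone. What is shaped like the weight_200 but pink is not meant.

How it is judged (in metres and radians):
On the way:
1. a weight from the tray has been set upright on the weights plate and let go ((((horizontal distance between weight_50 and weights_plate below 0.095 m and z of weight_50 in the frame of weights_plate between -0.006 and 0.006 m and angle between weight_50's own z axis and vertical below 0.1 rad) and contact force between the fingers and weight_50 below 0.1 N) or ((horizontal distance between weight_100 and weights_plate below 0.095 m and z of weight_100 in the frame of weights_plate between -0.006 and 0.006 m and angle between weight_100's own z axis and vertical below 0.1 rad) and contact force between the fingers and weight_100 below 0.1 N) or ((horizontal distance between weight_200 and weights_plate below 0.095 m and z of weight_200 in the frame of weights_plate between -0.006 and 0.006 m and angle between weight_200's own z axis and vertical below 0.1 rad) and contact force between the fingers and weight_200 below 0.1 N) or ((horizontal distance between weight_500 and weights_plate below 0.095 m and z of weight_500 in the frame of weights_plate between -0.006 and 0.006 m and angle between weight_500's own z axis and vertical below 0.1 rad) and contact force between the fingers and weight_500 below 0.1 N))), for 0.2 s.
At the end, for the whole second after the job is handed in: Beam at rest within 0.025 rad of level; each tray weight upright on the weights plate or in the tray; the first two weights upright on that plate and canister upright on the goods plate, within 40 mm of where they began; other things within 30 mm of where they began (value of joint beam between -0.025 and 0.025 rad and velocity of joint beam between -0.05 and 0.05 rad/s and ((horizontal distance between weight_50 and weights_plate below 0.095 m and z of weight_50 in the frame of weights_plate between -0.006 and 0.006 m and angle between weight_50's own z axis and vertical below 0.1 rad) or (x of weight_50 in the frame of tray between -0.045 and 0.06 m and y of weight_50 in the frame of tray between -0.14 and 0.14 m and z of weight_50 in the frame of tray between -0.03 and 0.06 m and linear speed of weight_50 below 0.1 m/s)) and ((horizontal distance between weight_100 and weights_plate below 0.095 m and z of weight_100 in the frame of weights_plate between -0.006 and 0.006 m and angle between weight_100's own z axis and vertical below 0.1 rad) or (x of weight_100 in the frame of tray between -0.045 and 0.06 m and y of weight_100 in the frame of tray between -0.14 and 0.14 m and z of weight_100 in the frame of tray between -0.03 and 0.06 m and linear speed of weight_100 below 0.1 m/s)) and ((horizontal distance between weight_200 and weights_plate below 0.095 m and z of weight_200 in the frame of weights_plate between -0.006 and 0.006 m and angle between weight_200's own z axis and vertical below 0.1 rad) or (x of weight_200 in the frame of tray between -0.045 and 0.06 m and y of weight_200 in the frame of tray between -0.14 and 0.14 m and z of weight_200 in the frame of tray between -0.03 and 0.06 m and linear speed of weight_200 below 0.1 m/s)) and ((horizontal distance between weight_500 and weights_plate below 0.095 m and z of weight_500 in the frame of weights_plate between -0.006 and 0.006 m and angle between weight_500's own z axis and vertical below 0.1 rad) or (x of weight_500 in the frame of tray between -0.045 and 0.06 m and y of weight_500 in the frame of tray between -0.14 and 0.14 m and z of weight_500 in the frame of tray between -0.03 and 0.06 m and linear speed of weight_500 below 0.1 m/s)) and horizontal distance between each of plate_200, plate_1000 and weights_plate below 0.095 m and z of plate_200 in the frame of weights_plate between -0.006 and 0.006 m and angle between each of plate_200, plate_1000, canister's own z axis and vertical below 0.1 rad and z of plate_1000 in the frame of weights_plate between -0.006 and 0.006 m and distance of each of plate_200, plate_1000, canister from where it was at the start of the episode below 0.04 m and z of canister in the frame of goods_plate above -0.006 m and distance of each of tea_jar, tin, cup_stack, sugar_bowl, creamer, card from where it was at the start of the episode below 0.03 m); the robot touches nothing.
It fails at once if a weight is dropped: let go, it falls faster than 0.5 m/s (from more than about 13 mm) ((linear speed of weight_50 above 0.5 m/s and contact force between the fingers and weight_50 below 0.05 N) or (linear speed of weight_100 above 0.5 m/s and contact force between the fingers and weight_100 below 0.05 N) or (linear speed of weight_200 above 0.5 m/s and contact force between the fingers and weight_200 below 0.05 N) or (linear speed of weight_500 above 0.5 m/s and contact force between the fingers and weight_500 below 0.05 N)).
It fails at once if a weight is pressed on the balance with more than 25 N (contact force between any of weight_50, weight_100, weight_200, weight_500 and balance above 25 N).
It fails at once if the canister or a weight already on the plate is tipped by more than 20 degrees (angle between any of canister, plate_200, plate_1000's own z axis and vertical above 0.35 rad).
It fails at once if a bystander is knocked over or pushed more than 30 mm (distance of any of tea_jar, tin, cup_stack, sugar_bowl, creamer, card from where it was at the start of the episode above 0.03 m or angle between any of tea_jar, tin, cup_stack, sugar_bowl, creamer, card's own z axis and vertical above 0.6 rad).
It also fails if it takes over 72 s, if anything falls off the work surface, if the arm or the gripper's body presses on something with over 40 N, if the wrist force passes 120 N, or if a joint passes its speed limit or range.

### The arm

A 6-joint arm with a two-finger parallel gripper is mounted at the origin on the work surface. World frame = base frame: x ahead of the robot, y to its left, z up, the work surface at z = 0. Lengths are in mm, angles in rad, forces in N, time in s.
With the tool pointing down it reaches from about 350 to 975 mm from the base axis. Payload 7.1 kg.
Tool frame: the origin (TCP) lies at the very end of the fingers, on their centre line; the grasp point (between the pads) lies 19 mm behind it; x points along the fingers, z is the direction in which the jaws open and shut, and the axes are right-handed (so a half turn about x gives the same grasp; the last joint's range is limited). The gripper opens to 88 mm and grips with 3 to 60 N. Pads are 20 mm wide; open, the fingers measure 115 mm over their backs; the gripper's body (75 mm by 178 mm) begins 61 mm behind the grasp point.
Start: joints at [-1.324, 0.423, 1.63, -0, 1.089, -0.019], TCP at [164.194, -603.03, 222.675] pointing down, gripper open.
Joint ranges: [-3, 3], [-0.9, 2.11], [0.09, 2.58], [-1.31, 4.45], [0.11, 2.69], [-2.54, 2.54]. Speed limits (rad/s): [2.39, 2.39, 3.01, 3.14, 3.14, 3.14].

### API

Orientations are given as a rotation vector (axis times angle).
In Python, from workcell import * gives the robot as it stands.
- The arm moves only by the shell command python3 -m crank 'ROWS'. ROWS is JSON, a list of rows, each a list of 3 entries, a list of its own where there are three numbers: the shift along the tool's x, y, z in cm, then the turn, a rotation vector about the tool's x, y, z in degrees, then the finger opening in cm, from 0 to 8.78. In form: [[[dx, dy, dz], [rx, ry, rz], claw], ...]. A call has 1 to 5 rows; each row shifts and turns the commanded pose from where the row before left it, along the tool's axes as they then stand; what a row does not reach is not made up. A row lasts 1/8 s, in which the tool goes at most 62.5 mm and 10.7 degrees, less where a joint would pass 70% of its speed; a pose out of reach is approached as far as the arm can. A call with a gripper value outside its range is refused whole. The fingers move at their own pace and stop on an object; the grip force is fixed at half the most. Time passes only in rows, so rows that do not move let the fingers close. It gives the time, the measured TCP pose, the force and the opening at its end, in the units of the state.
- get_obs(): the state, without advancing time (a new reading comes with each control period).
- get_image(name): name is "scene" or "top" or "wrist"; returns a dict with "pixels" (480x640x3 uint8, red, green, blue), "mtx" (3x3 intrinsics, pixels), "view" (4x4, takes a point from world to camera coordinates). Camera axes: x right, y down, z forward; pixel columns grow to the right and rows downward; lengths in mm; the calibration is good to about 2 mm. A picture is of the moment at which its call begins. There is no depth.
- close_job(): hands the job in, once; it reports no verdict.
The state is a dict: "t": time; "qpos": joint angles; "qvel": joint speeds; "joint_torque": joint torques, N m; "ee_pos": TCP position; "orientation": TCP orientation; "ft_force": force on the tool from outside, world axes, zero at the start; "moment": the same for the moment, N m; "width": finger opening in mm.
Only numpy, scipy, OpenCV 4.12 (cv2) and the standard library are available. Lean on these libraries where they do the work, as an engineer would, in place of code of your own. Each camera call takes 0.05 s, during which the arm holds its last target.

## Working session

There is one attempt and no reset: what is moved stays moved. The work goes in short steps, Python scripts to look and compute and a shell command to move; the robot and the scene stay as the last step left them, time stands still between calls to the robot, and variables do not carry over. Pictures are saved under pics/ and viewed, and the job is handed in when it is done.

```bash
ls; mkdir -p pics
python3 - <<'E'
from workcell import *
import cv2
o=get_obs();print({k:o[k] for k in ('t','ee_pos','orientation','width','ft_force')})
for n in ('scene','top','wrist'):
    d=get_image(n);cv2.imwrite(f'pics/{n}0.png',d['pixels'][:,:,::-1]);print(n,d['mtx'],d['view'])
E
```

```text
pics
{'t': 0.0, 'ee_pos': array([ 164.05262836, -602.48630849,  221.90700395]), 'orientation': array([ 1.01221937,  1.32454787, -1.0105923 ]), 'width': 87.7621681124507, 'ft_force': array([-0.9544591 , -0.07902884,  0.9575038 ])}
scene [[443.37468121   0.         324.98378315]
 [  0.         443.37468121 237.39088574]
 [  0.           0.           1.        ]] [[ 2.44443237e-01  9.69639563e-01  6.82802785e-03 -1.19111586e+02]
 [ 6.15169753e-01 -1.49631630e-01 -7.74064952e-01 -2.57528750e+02]
 [-7.49542313e-01  1.93415339e-01 -6.33069370e-01  1.55439574e+03]
 [ 0.00000000e+00  0.00000000e+00  0.00000000e+00  1.00000000e+00]]
top [[482.76546016   0.         327.12354992]
 [  0.         482.76546016 241.00969217]
 [  0.           0.           1.        ]] [[-3.67564197e-03 -9.99970990e-01 -6.67147157e-03 -1.98698411e+01]
 [-9.88155190e-01  4.65555837e-03 -1.53387242e-01  5.96885656e+02]
 [ 1.53413851e-01  6.02865268e-03 -9.88143636e-01  1.04470305e+03]
 [ 0.00000000e+00  0.00000000e+00  0.00000000e+00  1.00000000e+00]]
wrist [[426.28024908   0.         319.38519704]
 [  0.         426.28024908 234.24694076]
 [  0.           0.           1.        ]] [[ 2.64011946e-01 -9.64519111e-01 -7.59579864e-04 -6.25428271e+02]
 [-9.19028836e-01 -2.51799015e-01  3.03287413e-01 -3.76618694e+01]
 [-2.92717767e-01 -7.93734243e-02 -9.52898824e-01  3.90547654e+02]
 [ 0.00000000e+00  0.00000000e+00  0.00000000e+00  1.00000000e+00]]
```

View pics/scene0.png

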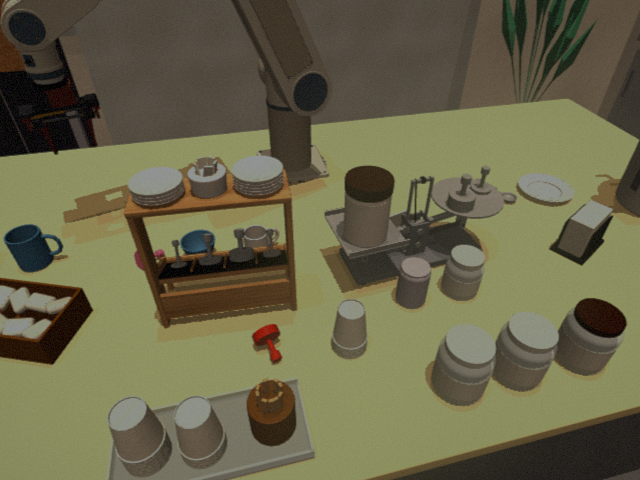

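View pics/top0.png

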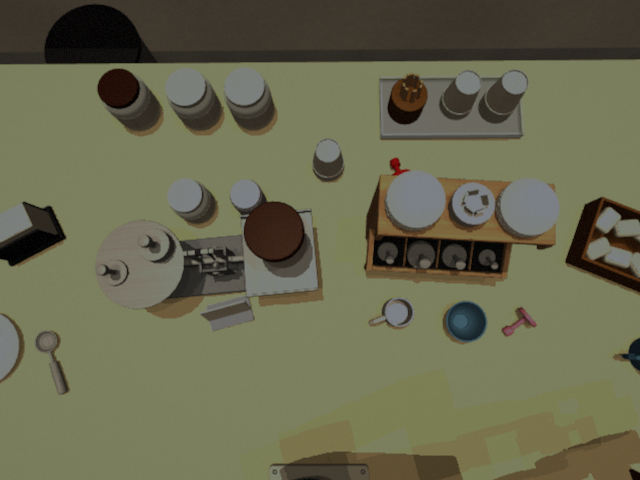

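View pics/wrist0.png

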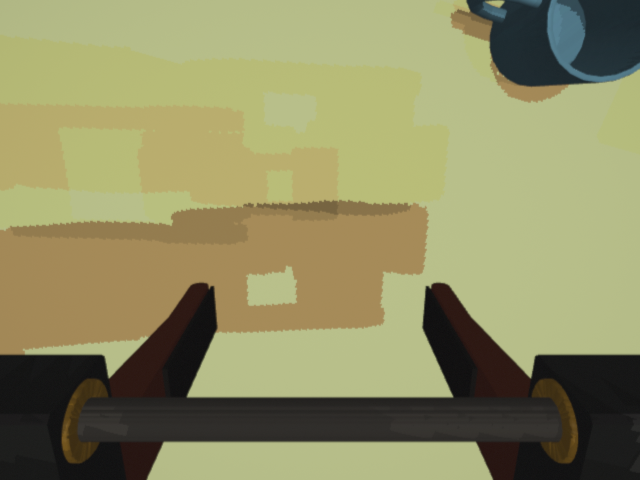

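Run:
```python
import cv2
s=cv2.imread('pics/scene0.png');t=cv2.imread('pics/top0.png')
def c(im,x0,x1,y0,y1,k):return cv2.resize(im[y0:y1,x0:x1],None,fx=k,fy=k,interpolation=cv2.INTER_CUBIC)
cv2.imwrite('pics/a1.png',cv2.convertScaleAbs(c(t,360,560,170,290,4),alpha=1.6))
cv2.imwrite('pics/a2.png',cv2.convertScaleAbs(c(t,90,330,190,340,3.3),alpha=1.2))
cv2.imwrite('pics/a3.png',cv2.convertScaleAbs(c(s,130,300,210,320,4.5),alpha=2))
cv2.imwrite('pics/a4.png',c(s,320,520,150,290,4))
```

```text
(no output)
```

View pics/a1.png

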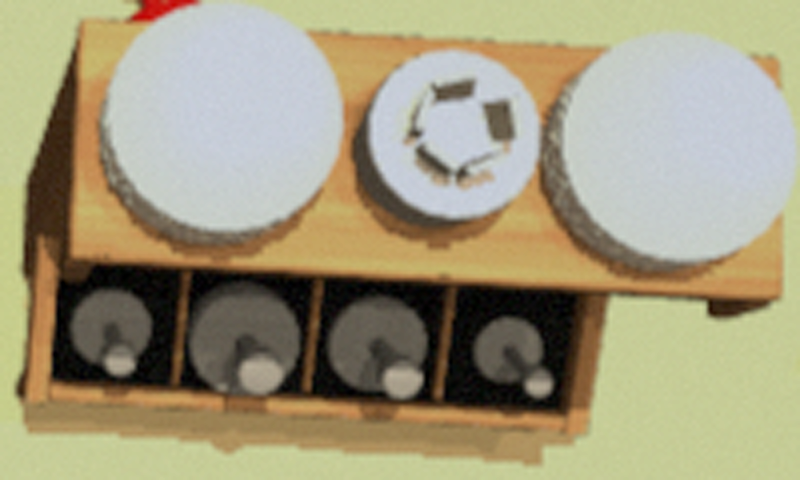

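View pics/a2.png

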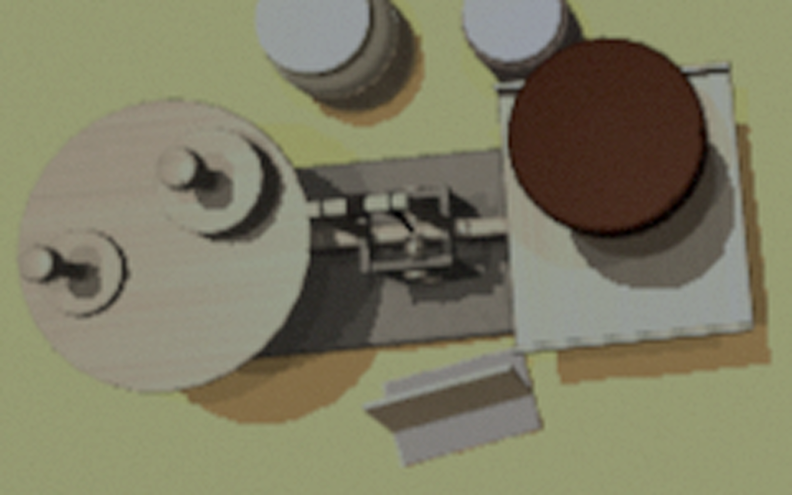

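View pics/a3.png

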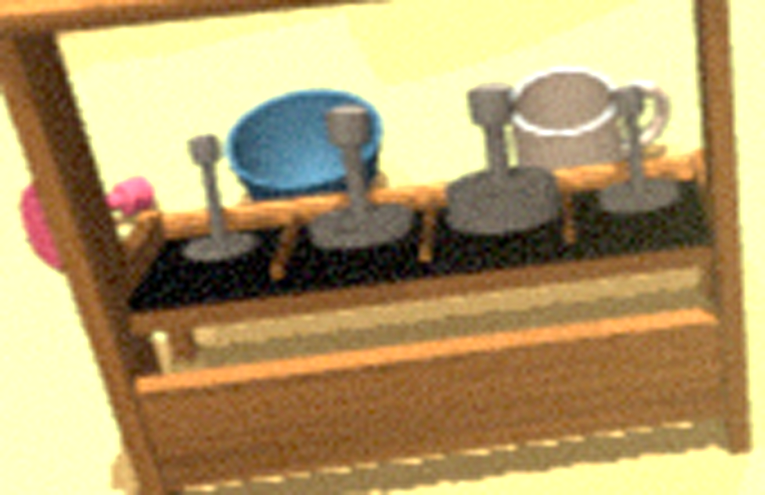

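View pics/a4.png

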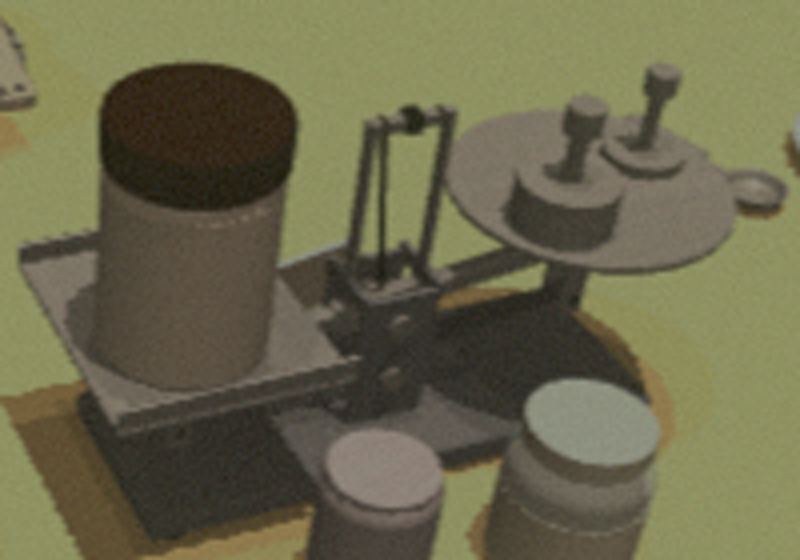

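```bash
cat > h.py <<'E'
from workcell import *
import numpy as np, cv2, os
from scipy.spatial.transform import Rotation as R
from scipy.optimize import least_squares
def save(name,fn):
    d=get_image(name);cv2.imwrite('pics/%s.png'%fn,d['pixels'][:,:,::-1]);np.savez('pics/%s.npz'%fn,mtx=d['mtx'],view=d['view']);return d
def load(fn):
    z=np.load('pics/%s.npz'%fn);return z['mtx'],z['view']
def proj(c,P):
    K,V=c;P=np.atleast_2d(P);q=P@V[:3,:3].T+V[:3,3];q=q@K.T;return q[:,:2]/q[:,2:]
def tri(*cp):
    A=[]
    for (K,V),(u,v) in cp:
        M=K@V[:3];A+=[u*M[2]-M[0],v*M[2]-M[1]]
    A=np.array(A);A/=np.linalg.norm(A[:,:3],axis=1)[:,None]
    X=np.linalg.lstsq(A[:,:3],-A[:,3],rcond=None)[0];return X,A[:,:3]@X+A[:,3]
def onz(c,uv,z):
    K,V=c;d=V[:3,:3].T@np.linalg.solve(K,[*uv,1]);o=-V[:3,:3].T@V[:3,3];return o+d*(z-o[2])/d[2]
E
python3 - <<'E'
from h import *
for n in ('scene','top'):
    d=save(n,n+'1')
T=load('top1');S=load('scene1')
np.set_printoptions(precision=1,suppress=True)
t=lambda p:(p[0]/3.3+90,p[1]/3.3+190); s=lambda p:(p[0]/4+320,p[1]/4+150)
t1=lambda p:(p[0]/4+360,p[1]/4+170); s1=lambda p:(p[0]/4.5+130,p[1]/4.5+210)
L={'plate':(t((165,245)),s((591,190))),'knob1000':(t((181,167)),s((588,103))),'knob200':(t((41,264)),s((664,70))),
'lid':(t((608,137)),s((198,112))),
'band':(t((408,200)),s((411,120))),
'shelf_fl':(t1((68,258)),(289,198)),
'w100':(t1((120,362)),s1((627,92))),'w500':(t1((262,375)),s1((491,92))),'w200':(t1((403,380)),s1((348,117))),'w50':(t1((539,384)),s1((204,145)))}
for k,(a,b) in L.items(): print(k,*tri((T,a),(S,b)))
# goods corners at z ~124
for p in ((500,90),(728,65),(750,328),(515,350)): print(onz(T,t(p),130))
E
```

```text
plate [535.2 358.2 153.5] [ 2.1  0.8  2.2 -0.5]
knob1000 [569.5 316.4 243.7] [ 2.6  1.1  2.7 -0.6]
knob200 [517.2 400.7 224.4] [ 2.6  1.1  2.7 -0.7]
lid [578.8  72.1 278.8] [ 1.9  0.6  2.  -0.2]
band [554.9 200.3 238.5] [13.   4.9 13.6 -2. ]
shelf_fl [ 577.  -109.   254.9] [5.7 1.  5.7 0.1]
w100 [ 540.7 -149.1  146.7] [1.6 0.2 1.6 0.1]
w500 [ 533.  -218.3  154. ] [2.8 0.3 2.8 0.2]
w200 [ 530.6 -290.2  149.6] [2.8 0.2 2.8 0.3]
w50 [ 528.7 -361.1  143.7] [2.4 0.1 2.3 0.4]
[635.1 156.9 130. ]
[650.6  11.6 130. ]
[483.4  -2.3 130. ]
[470.4 143.7 130. ]
```

Run:
```python
from h import *
np.set_printoptions(precision=3,suppress=True)
o=get_obs();M=R.from_rotvec(o['orientation']).as_matrix();print('axes cols\n',M,o['qpos'],o['t'])
d=get_image('wrist');V=d['view'];c=-V[:3,:3].T@V[:3,3];print('cam in tool',M.T@(c-o['ee_pos']),'\n',M.T@V[:3,:3].T)
T=load('top1')
t1=lambda p:(p[0]/4+360,p[1]/4+170)
for z in (308,320):print(onz(T,t1((68,258)),z),onz(T,t1((780,298)),z))
for p in ((85,22),(778,60)):print(onz(T,t1(p),320))
```

```text
axes cols
 [[-0.     0.965  0.263]
 [ 0.001  0.263 -0.965]
 [-1.     0.    -0.001]] [-1.324  0.423  1.63   0.     1.089 -0.019] 0.25
cam in tool [-161.096   83.393    0.879] 
 [[-0.001 -0.303  0.953]
 [ 0.001 -0.953 -0.303]
 [ 1.     0.001  0.001]]
[ 566.996 -109.42   308.   ] [ 548.276 -411.948  308.   ]
[ 564.973 -108.236  320.   ] [ 546.528 -406.313  320.   ]
[ 667.826 -117.547  320.   ]
[ 649.357 -413.263  320.   ]
```

```bash
cat >> h.py <<'E'
np.set_printoptions(precision=3,suppress=True)
TH=-0.0617
def RG(th=TH,tilt=25):
    a=np.radians(tilt);zc=np.array([0,1.,0]);x=np.array([np.sin(a),0,-np.cos(a)]);y=np.cross(zc,x)
    return R.from_euler('z',th).as_matrix()@np.c_[x,y,zc]
def plan(pos=None,Rt=None):
    o=get_obs();M=R.from_rotvec(o['orientation']).as_matrix()
    print('t',round(o['t'],2),'pos',o['ee_pos'],'q',o['qpos'],'w',round(o['width'],1),'f',o['ft_force'])
    if pos is not None:print('shift cm',M.T@(np.array(pos)-o['ee_pos'])/10)
    if Rt is not None:
        rv=R.from_matrix(M.T@Rt).as_rotvec(degrees=True);print('turn deg',rv,np.linalg.norm(rv))
        if pos is not None:print('shift after turn',Rt.T@(np.array(pos)-o['ee_pos'])/10)
E
python3 -m crank '[[[-0.96,4.36,-2.58],[0,0,0],8.78],[[-0.96,4.36,-2.58],[0,0,0],8.78],[[-0.96,4.36,-2.58],[0,0,0],8.78],[[-0.96,4.36,-2.58],[0,0,0],8.78],[[-0.96,4.36,-2.58],[0,0,0],8.78]]'
python3 - <<'E'
from h import *
plan([480,-287,259],RG())
E
```

```text
t: 0.92
ee_pos: [341.6, -420.0, 271.1]
orientation: [1.011, 1.323, -1.011]
ft_force: [1.6, 0.2, 0.2]
width: 87.6
t 0.93 pos [ 341.628 -420.023  271.085] q [-0.91   0.245  1.769  0.     1.127  0.395] w 87.6 f [1.616 0.203 0.201]
shift cm [ 1.209 16.844 -9.203]
turn deg [-157.761  -34.959   -5.76 ] 161.69092598680857
shift after turn [  6.585 -11.263  14.13 ]
```

```bash
for i in 1 ; do python3 -m crank '[[[0,0,0],[-9.86,-2.18,-0.36],5],[[0,0,0],[-9.86,-2.18,-0.36],5],[[0,0,0],[-9.86,-2.18,-0.36],5],[[0,0,0],[-9.86,-2.18,-0.36],5],[[0,0,0],[-9.86,-2.18,-0.36],5]]'; python3 -m crank '[[[0,0,0],[-9.86,-2.18,-0.36],5],[[0,0,0],[-9.86,-2.18,-0.36],5],[[0,0,0],[-9.86,-2.18,-0.36],5],[[0,0,0],[-9.86,-2.18,-0.36],5],[[0,0,0],[-9.86,-2.18,-0.36],5]]';python3 -m crank '[[[0,0,0],[-9.86,-2.18,-0.36],5],[[0,0,0],[-9.86,-2.18,-0.36],5],[[0,0,0],[-9.86,-2.18,-0.36],5],[[0,0,0],[-9.86,-2.18,-0.36],5],[[0,0,0],[-9.86,-2.18,-0.36],5]]'; done
python3 - <<'E'
from h import *
plan([480,-287,259],RG())
E
```

```text
t: 1.55
ee_pos: [340.7, -421.1, 270.7]
orientation: [0.228, 1.412, -0.441]
ft_force: [0.2, 0.2, -0.6]
width: 50.0
t: 2.17
ee_pos: [340.6, -421.1, 270.7]
orientation: [-0.521, 1.301, 0.141]
ft_force: [0.0, -0.5, 0.2]
width: 49.8
t: 2.8
ee_pos: [360.6, -410.0, 281.6]
orientation: [-1.187, 1.063, 0.72]
ft_force: [1.2, -0.1, 0.3]
width: 49.8
t 2.8 pos [ 360.631 -410.004  281.559] q [-1.026  0.126  1.95   0.376  0.831 -2.542] w 49.8 f [ 1.21  -0.126  0.27 ]
shift cm [ 5.47  -6.615 15.007]
turn deg [-11.624  -3.614  -2.91 ] 12.516016624577302
shift after turn [ 6.759 -9.157 13.013]
```

```bash
python3 -m crank '[[[1.3,-1.6,3.7],[3,0,0],5],[[1.3,-1.6,3.7],[0,0,0],5],[[1.3,-1.6,3.7],[0,0,0],5],[[1.0,-1.2,2.5],[0,0,0],5],[[0,0,0],[0,0,0],5]]'
python3 - <<'E'
from h import *
plan([480,-287,259],RG())
E
```

```text
t: 3.42
ee_pos: [474.9, -300.6, 264.4]
orientation: [-1.146, 1.073, 0.69]
ft_force: [-0.2, -1.1, 0.1]
width: 50.4
t 3.42 pos [ 474.905 -300.584  264.352] q [-0.678  0.143  1.975  0.266  0.693 -2.101] w 50.4 f [-0.228 -1.083  0.124]
shift cm [0.574 0.167 1.426]
turn deg [-14.399  -3.664  -2.712] 15.102858093225255
shift after turn [ 0.665 -0.159  1.387]
```

```bash
python3 -m crank '[[[0.5,0,0.7],[-7.2,-1.8,-1.3],5],[[0,0,0.7],[-7.2,-1.8,-1.3],5],[[0,0,0],[0,0,0],5]]'
python3 - <<'E'
from h import *
plan([480,-287,259],RG())
save('wrist','w1')
E
```

```text
t: 3.8
ee_pos: [478.5, -289.6, 260.3]
orientation: [-1.347, 0.926, 0.832]
ft_force: [0.1, -0.1, -0.0]
width: 49.7
t 3.8 pos [ 478.506 -289.648  260.303] q [-0.705  0.146  1.998  0.408  0.681 -2.486] w 49.7 f [ 0.082 -0.077 -0.022]
shift cm [ 0.173 -0.064  0.274]
turn deg [-0.297 -0.173 -0.124] 0.36528016261357954
shift after turn [ 0.174 -0.065  0.273]
```

View pics/w1.png

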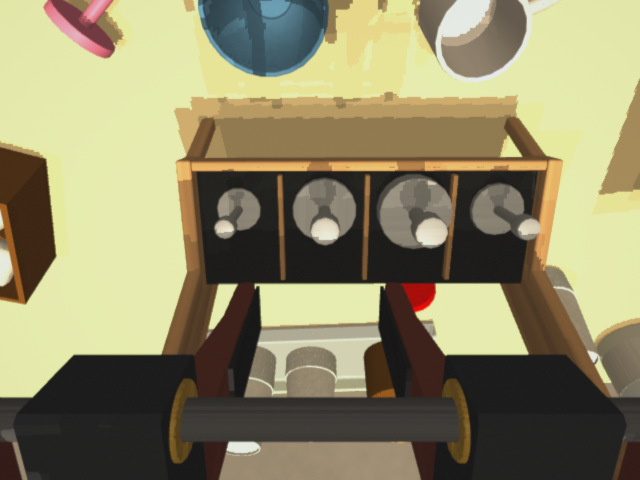

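Run:
```python
from h import *
im=cv2.imread('pics/w1.png')[150:290,180:560];cv2.imwrite('pics/w1c.png',cv2.resize(im,None,fx=2.1,fy=2.1,interpolation=cv2.INTER_CUBIC))
T=load('top1');S=load('scene1');W=load('w1')
t1=lambda p:(p[0]/4+360,p[1]/4+170); s1=lambda p:(p[0]/4.5+130,p[1]/4.5+210)
L={'w100':(t1((120,362)),s1((627,92)),(529,228)),'w500':(t1((262,375)),s1((491,92)),(432,231)),'w200':(t1((403,380)),s1((348,117)),(325,230)),'w50':(t1((539,384)),s1((204,145)),(224,228))}
for k,(a,b,c) in L.items(): print(k,*tri((T,a),(S,b),(W,c)),tri((T,a),(W,c)),tri((S,b),(W,c)))
```

```text
w100 [ 541.296 -148.806  148.113] [1.733 0.994 1.267 0.846 0.679 0.658] (array([ 539.695, -149.869,  151.165]), array([ 0.271, -0.246,  0.282, -0.229])) (array([ 542.525, -147.688,  147.803]), array([-0.041,  0.026,  0.048,  0.003]))
w500 [ 533.562 -217.939  155.033] [2.954 0.938 2.479 0.804 0.599 0.502] (array([ 531.616, -219.196,  158.766]), array([ 0.941, -0.593,  0.918, -0.619])) (array([ 534.895, -216.318,  154.403]), array([ 0.675, -0.257, -0.722,  0.015]))
w200 [ 531.339 -290.105  150.806] [ 2.632  1.114  2.839  0.839 -0.102  0.798] (array([ 529.563, -290.92 ,  154.466]), array([ 0.826, -0.267,  0.782, -0.369])) (array([ 532.697, -288.831,  150.339]), array([ 1.448, -0.166, -1.449,  0.163]))
w50 [ 529.573 -361.105  145.208] [ 1.951  1.112  2.597  0.969 -0.528  0.993] (array([ 528.092, -361.346,  148.559]), array([ 0.578, -0.019,  0.561, -0.143])) (array([ 530.735, -360.215,  144.977]), array([ 1.688,  0.202, -1.67 ,  0.324]))
```

View pics/w1c.png

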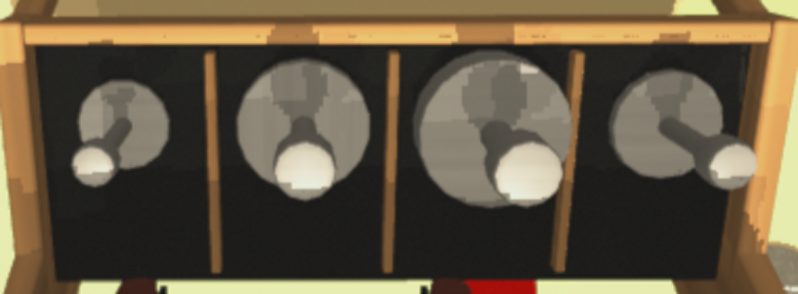

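```bash
python3 -m crank '[[[0,0,0],[8,0,0],4.2],[[0,0,0],[0,0,0],4.2]]'
python3 - <<'E'
from h import *
n=np.array([-.422,.026,.906]);k=np.array([531.5,-290,151])
plan(k+30*n);plan(k-29*n)
E
```

```text
t: 4.1
ee_pos: [479.3, -289.5, 260.7]
orientation: [-1.227, 0.965, 0.753]
ft_force: [0.4, -0.4, 0.0]
width: 42.0
t 4.1 pos [ 479.312 -289.474  260.708] q [-0.703  0.146  1.997  0.407  0.681 -2.345] w 42.0 f [ 0.381 -0.352  0.009]
shift cm [ 9.145 -0.057  0.312]
t 4.1 pos [ 479.312 -289.474  260.708] q [-0.703  0.146  1.997  0.407  0.681 -2.345] w 42.0 f [ 0.381 -0.352  0.009]
shift cm [15.044 -0.066  0.334]
```

```bash
python3 -m crank '[[[4.5,0,0.3],[0,0,0],4.2],[[4.6,-0.06,0],[0,0,0],4.2],[[0,0,0],[0,0,0],4.2]]'
python3 - <<'E'
from h import *
n=np.array([-.422,.026,.906]);k=np.array([531.5,-290,151])
plan(k-29*n,RG());W=save('wrist','w2')
o=get_obs();M=R.from_rotvec(o['orientation']).as_matrix()
for s in (0,19): print(proj(load('w2'),o['ee_pos']+M@np.array([-s,0,0])))
E
```

```text
t: 4.47
ee_pos: [517.9, -287.6, 175.3]
orientation: [-1.225, 0.966, 0.761]
ft_force: [-0.7, 0.1, 0.2]
width: 41.8
t 4.47 pos [ 517.949 -287.615  175.284] q [-0.648  0.325  2.002  0.5    0.503 -2.419] w 41.8 f [-0.736  0.132  0.237]
shift cm [ 5.676 -0.271 -0.121]
turn deg [-8.12   0.013 -0.381] 8.12861606476876
shift after turn [ 5.678 -0.214 -0.154]
[[320.496 313.049]]
[[320.674 337.214]]
```

View pics/w2.png

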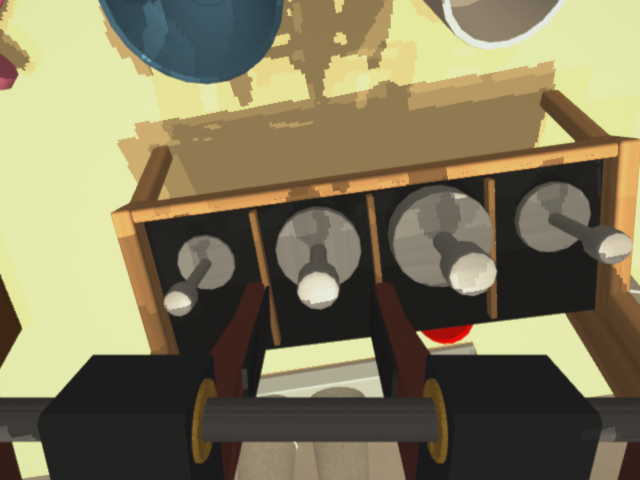

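```bash
python3 - <<'E'
from h import *
print(tri((load('w1'),(325,230)),(load('w2'),(318,289))), tri((load('w2'),(318,289)),(load('scene1'),(207.3,236)),(load('top1'),(460.75,265))))
E
python3 -m crank '[[[2.5,-0.2,-0.1],[8,0,0],4.2],[[0,0,0],[0,0,0],4.2]]'
python3 - <<'E'
from h import *
n=np.array([-.422,.026,.906]);k=np.array([531.5,-290,151])
plan(k-29*n,RG())
E
```

```text
(array([ 528.777, -290.05 ,  154.887]), array([-0.045, -0.025,  0.048,  0.019])) (array([ 531.494, -290.169,  151.24 ]), array([-0.145,  1.046,  2.889,  1.071,  2.466,  1.313]))
t: 4.78
ee_pos: [530.9, -290.9, 157.3]
orientation: [-1.108, 1.0, 0.677]
ft_force: [-0.3, 0.5, 0.5]
width: 41.8
t 4.78 pos [ 530.87  -290.927  157.261] q [-0.638  0.371  1.991  0.533  0.464 -2.308] w 41.8 f [-0.316  0.531  0.504]
shift cm [3.491 0.228 0.044]
turn deg [-16.057  -0.152  -0.056] 16.05763778661771
shift after turn [3.491 0.212 0.097]
```

```bash
python3 -m crank '[[[1.6,0.15,0.04],[0,0,0],4.2],[[1.6,0.15,0],[0,0,0],4.2],[[0,0,0],[0,0,0],4.2]]'
python3 - <<'E'
from h import *
n=np.array([-.422,.026,.906]);k=np.array([530.5,-290,152.5])
plan(k-29*n,RG());save('wrist','w3');save('scene','s3')
cv2.imwrite('pics/s3c.png',cv2.resize(cv2.imread('pics/s3.png')[140:300,110:310],None,fx=4,fy=4))
E
```

```text
t: 5.15
ee_pos: [541.4, -289.7, 124.8]
orientation: [-1.105, 1.001, 0.678]
ft_force: [-0.5, 1.0, -0.1]
width: 42.0
t 5.15 pos [ 541.439 -289.687  124.848] q [-0.623  0.437  1.987  0.596  0.408 -2.364] w 42.0 f [-0.537  1.012 -0.117]
shift cm [-0.068 -0.202 -0.044]
turn deg [-16.137  -0.091  -0.193] 16.138145628701434
shift after turn [-0.067 -0.182 -0.098]
```

View pics/w3.png

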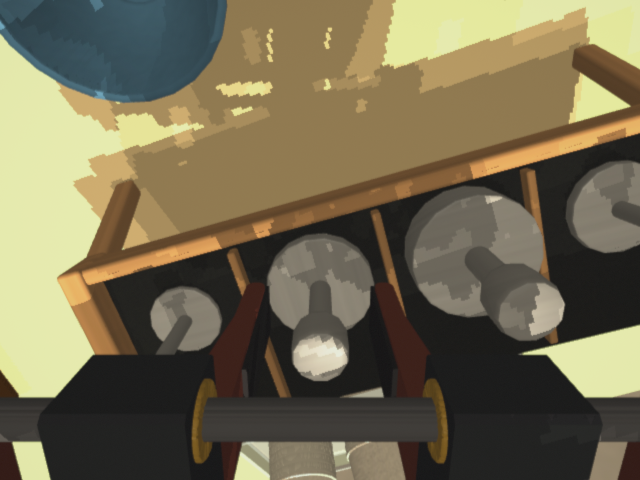

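View pics/s3c.png

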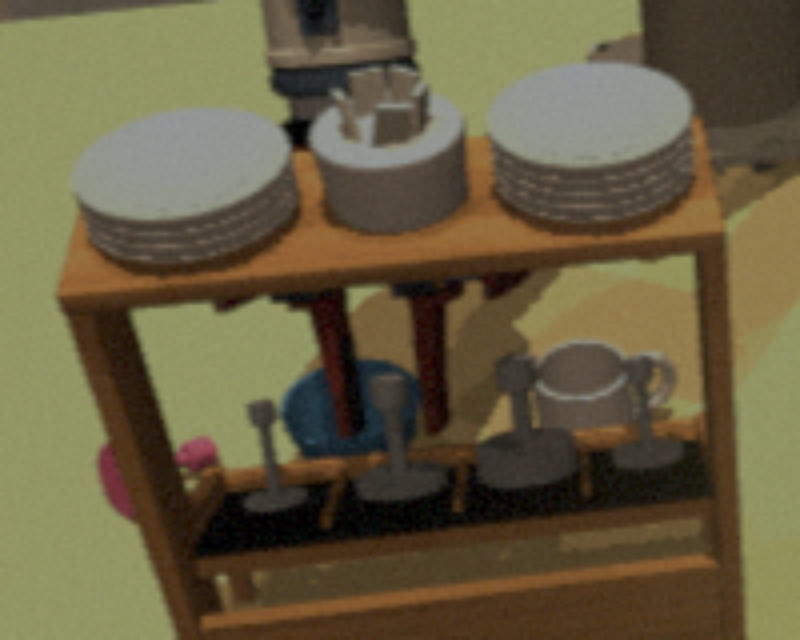

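Run:
```python
from h import *
o=get_obs();M=R.from_rotvec(o['orientation']).as_matrix()
for s in (0,19,29):
  for y in (-8,0,8): print(s,y,proj(load('w3'),o['ee_pos']+M@np.array([-s,y,0])))
print(tri((load('w1'),(325,230)),(load('w2'),(318,289)),(load('w3'),(321,357))))
X=tri((load('w2'),(318,289)),(load('w3'),(321,357)),(load('scene1'),(207.3,236)))[0];print(X,M.T@(X-o['ee_pos']))
```

```text
0 -8 [[321.11  327.788]]
0 0 [[321.164 310.841]]
0 8 [[321.22  293.429]]
19 -8 [[321.319 353.196]]
19 0 [[321.383 334.717]]
19 8 [[321.448 315.674]]
29 -8 [[321.449 368.98 ]]
29 0 [[321.519 349.587]]
29 8 [[321.591 329.562]]
(array([ 528.201, -289.834,  155.63 ]), array([-0.234, -0.084, -0.097, -0.145,  0.361,  0.156]))
[ 533.489 -289.609  151.546] [-26.776  -3.168   0.832]
```

```bash
python3 -m crank '[[[0,-0.2,0],[0,0,0],4.2],[[0,0,0],[0,0,0],1.2],[[0,0,0],[0,0,0],1.2],[[0,0,0],[0,0,0],1.2],[[0,0,0],[0,0,0],1.2]]'
python3 - <<'E'
from h import *
plan()
save('wrist','w4')
E
```

```text
t: 5.88
ee_pos: [543.6, -290.9, 127.1]
orientation: [-1.106, 1.0, 0.676]
ft_force: [-0.8, 0.1, 2.3]
width: 19.9
t 5.88 pos [ 543.57  -290.901  127.131] q [-0.623  0.436  1.983  0.59   0.411 -2.357] w 19.9 f [-0.849  0.054  2.261]
```

View pics/w4.png

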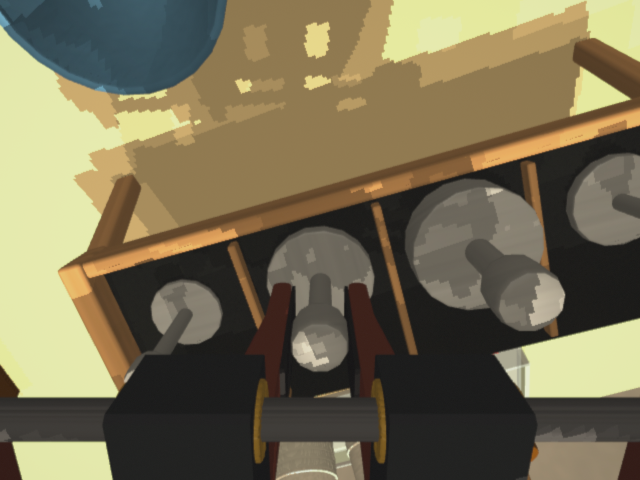

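```bash
python3 -m crank '[[[-1,0,0],[0,0,0],1.2],[[-2,0,0],[0,0,0],1.2],[[-3,0,0],[0,0,0],1.2],[[-4,0,0],[0,0,0],1.2],[[-4,0,0],[0,0,0],1.2]]'
python3 - <<'E'
from h import *
plan()
save('wrist','w5')
E
```

```text
t: 6.55
ee_pos: [483.5, -286.6, 254.9]
orientation: [-1.106, 1.001, 0.677]
ft_force: [1.1, 0.1, -2.4]
width: 20.3
t 6.55 pos [ 483.538 -286.638  254.947] q [-0.692  0.158  1.999  0.408  0.667 -2.201] w 20.3 f [ 1.078  0.073 -2.374]
```

View pics/w5.png

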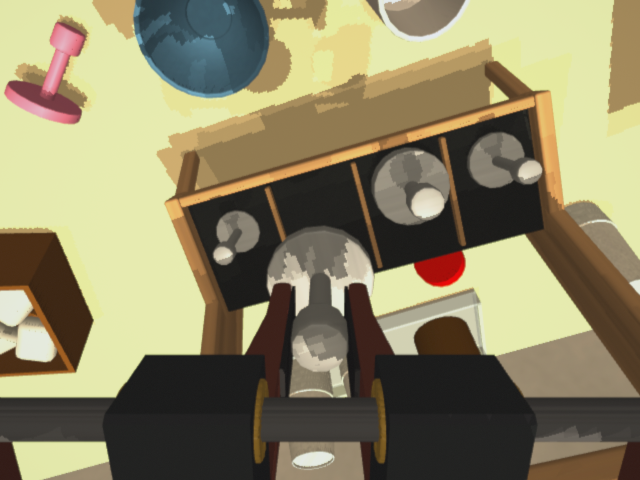

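```bash
python3 -m crank '[[[-4,0,0],[0,0,0],1.2],[[-4,0,0],[0,0,0],1.2],[[0,0,0],[0,0,0],1.2]]'
cat >> h.py <<'E'
def RV(zaz):
    x=np.array([0,0,-1.]);z=np.array([np.cos(zaz),np.sin(zaz),0]);return np.c_[x,np.cross(z,x),z]
E
python3 - <<'E'
from h import *
plan([430,0,340],RV(1.1))
E
```

```text
t: 6.98
ee_pos: [451.2, -285.6, 329.4]
orientation: [-1.11, 0.999, 0.671]
ft_force: [0.6, 0.5, -1.9]
width: 20.3
t 6.97 pos [ 451.241 -285.582  329.378] q [-0.739  0.016  1.968  0.36   0.836 -2.165] w 20.3 f [ 0.597  0.521 -1.936]
shift cm [-2.782 10.82  26.389]
turn deg [ 7.114  8.192 23.782] 26.139681282641636
shift after turn [-1.062 14.847 24.488]
```

```bash
python3 -m crank '[[[0,0,0],[2.4,2.7,7.9],1.2],[[0,0,0],[2.4,2.7,7.9],1.2],[[0,0,0],[2.4,2.7,7.9],1.2],[[0,0,0],[0,0,0],1.2]]'
python3 - <<'E'
from h import *
plan([430,0,340],RV(1.1))
E
```

```text
t: 7.48
ee_pos: [452.8, -284.3, 324.5]
orientation: [-0.852, 1.394, 0.863]
ft_force: [0.3, 0.3, -3.1]
width: 20.1
t 7.47 pos [ 452.827 -284.294  324.501] q [-0.585  0.185  1.719  0.004  1.244 -1.689] w 20.1 f [ 0.291  0.302 -3.147]
shift cm [-1.363 14.877 24.345]
turn deg [ 0.143  0.248 -0.314] 0.42475585280895256
shift after turn [-1.55  14.93  24.301]
```

```bash
python3 -m crank '[[[-0.4,2.5,4.1],[0,0,0],1.2],[[-0.4,2.5,4.1],[0,0,0],1.2],[[-0.4,2.5,4.1],[0,0,0],1.2],[[-0.2,2.5,4.1],[0,0,0],1.2],[[0,2.5,4.1],[0,0,0],1.2]]'
python3 - <<'E'
from h import *
plan([498,330,330],RV(1.1))
E
```

```text
t: 8.1
ee_pos: [431.7, -43.8, 340.8]
orientation: [-0.851, 1.392, 0.86]
ft_force: [0.6, 0.2, -2.2]
width: 20.3
t 8.1 pos [431.666 -43.762 340.775] q [-0.133 -0.004  1.893  0.007  1.254 -1.236] w 20.3 f [ 0.551  0.193 -2.169]
shift cm [ 1.324 11.023 36.316]
turn deg [ 0.025  0.339 -0.167] 0.37856815800479776
shift after turn [ 1.077 11.042 36.319]
```

```bash
python3 -m crank '[[[0,1.57,5.19],[0,0,0],1.2],[[0,1.57,5.19],[0,0,0],1.2],[[0,1.57,5.19],[0,0,0],1.2],[[0,1.57,5.19],[0,0,0],1.2],[[0,1.57,5.19],[0,0,0],1.2]]'
python3 -m crank '[[[0,1.2,4.0],[0,0,0],1.2],[[0,0,1.0],[0,0,0],1.2],[[0,0,0],[0,0,0],1.2]]'
python3 - <<'E'
from h import *
plan([498,330,330],RV(1.1))
save('wrist','w6');save('scene','s6');save('top','t6')
cv2.imwrite('pics/s6c.png',cv2.resize(cv2.imread('pics/s6.png')[100:290,320:540],None,fx=3.5,fy=3))
E
```

```text
t: 8.72
ee_pos: [479.8, 223.0, 341.8]
orientation: [-0.851, 1.393, 0.862]
ft_force: [0.8, -0.9, -1.3]
width: 20.2
t: 9.1
ee_pos: [492.1, 271.0, 342.2]
orientation: [-0.852, 1.395, 0.861]
ft_force: [0.4, -0.5, -1.9]
width: 20.2
t 9.1 pos [492.059 271.    342.174] q [ 0.479  0.212  1.645  0.006  1.285 -0.624] w 20.2 f [ 0.373 -0.543 -1.936]
shift cm [1.245 2.136 5.526]
turn deg [ 0.054  0.185 -0.268] 0.3297550068850446
shift after turn [1.217 2.147 5.528]
```

View pics/w6.png

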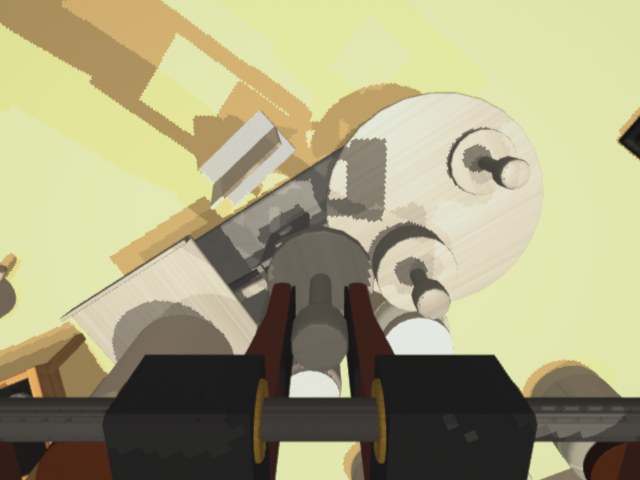

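View pics/s6c.png

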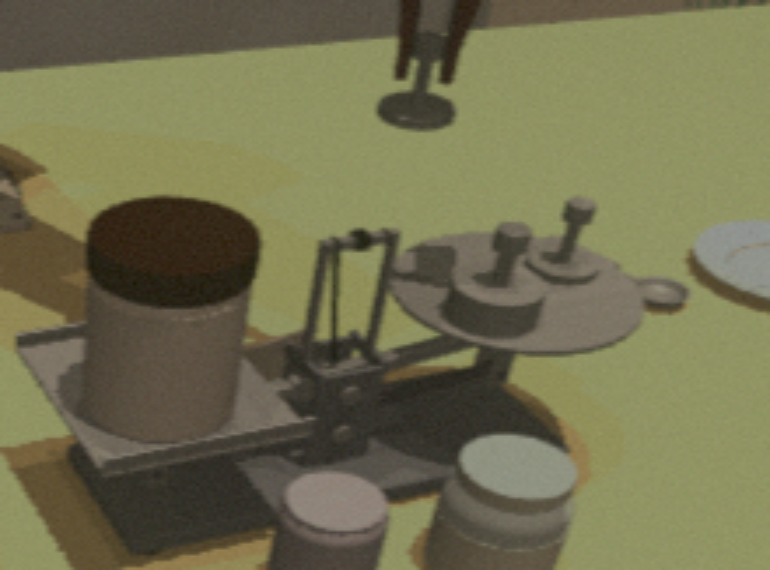

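Run:
```python
from h import *
T=load('top1');S=load('scene1');W=load('w6')
t=lambda p:(p[0]/3.3+90,p[1]/3.3+190); s=lambda p:(p[0]/4+320,p[1]/4+150)
L={'plate':(t((165,245)),s((591,190)),(436,199)),'knob1000':(t((181,167)),s((588,103)),(432,304)),'knob200':(t((41,264)),s((664,70)),(515,173))}
for k,(a,b,c) in L.items():
    X,_=tri((T,a),(S,b),(W,c));X2,_=tri((T,a),(W,c));X3,_=tri((S,b),(W,c));print(k,X,X2,X3)
# fit circle: project predicted circle and compare
im=cv2.imread('pics/w6.png')
c=np.array([536,358,160.]);a=np.linspace(0,6.28,60)
for z,col in ((154,(0,0,255)),(164,(255,0,0))):
    for q in proj(W,np.c_[c[0]+90*np.cos(a),c[1]+90*np.sin(a),0*a+z]).astype(int): cv2.circle(im,tuple(q),1,col,-1)
for (x,y,r,h,col) in ((569.5,316.4,32,193,(0,200,0)),(517.2,400.7,26,169,(0,200,0)),(498,330,26,160,(255,0,255))):
    for q in proj(W,np.c_[x+r*np.cos(a),y+r*np.sin(a),0*a+h]).astype(int): cv2.circle(im,tuple(q),1,col,-1)
cv2.imwrite('pics/w6o.png',im)
```

```text
plate [534.058 359.366 152.105] [536.095 361.258 141.188] [533.405 360.827 152.458]
knob1000 [569.33  316.493 243.481] [569.673 315.708 240.89 ] [569.48  317.747 244.098]
knob200 [516.87  401.475 224.003] [517.581 402.497 218.36 ] [517.03  402.951 224.586]
```

View pics/w6o.png

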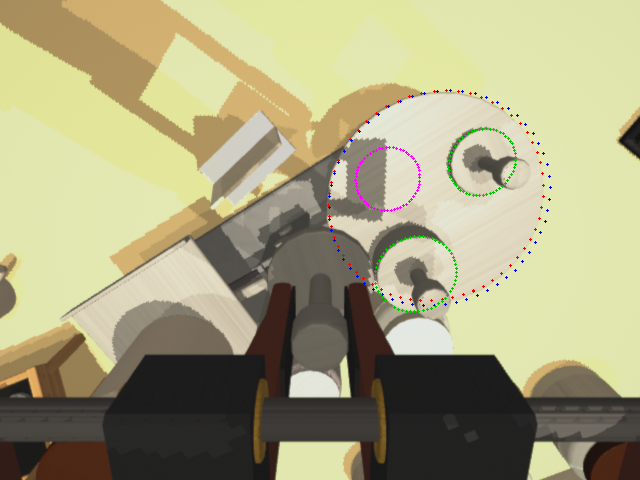

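```bash
python3 -m crank '[[[0.6,1.0,2.8],[0.05,0.2,-0.3],1.2],[[0.6,1.1,2.7],[0,0,0],1.2],[[5,0,0],[0,0,0],1.2],[[4.5,0,0],[0,0,0],1.2],[[0,0,0],[0,0,0],1.2]]'
python3 - <<'E'
from h import *
plan([499,331,206],RV(1.1))
save('wrist','w7');save('scene','s7')
cv2.imwrite('pics/s7c.png',cv2.resize(cv2.imread('pics/s7.png')[100:290,320:540],None,fx=3.5,fy=3))
E
```

```text
t: 9.88
ee_pos: [497.0, 327.7, 233.3]
orientation: [-0.856, 1.403, 0.854]
ft_force: [-0.4, -0.3, -1.2]
width: 20.3
t 9.88 pos [496.957 327.675 233.314] q [ 0.563  0.371  1.684 -0.001  1.093 -0.534] w 20.3 f [-0.368 -0.293 -1.205]
shift cm [ 2.729 -0.037  0.405]
turn deg [-0.117 -0.345 -0.134] 0.3881520581296809
shift after turn [ 2.731 -0.031  0.389]
```

View pics/w7.png

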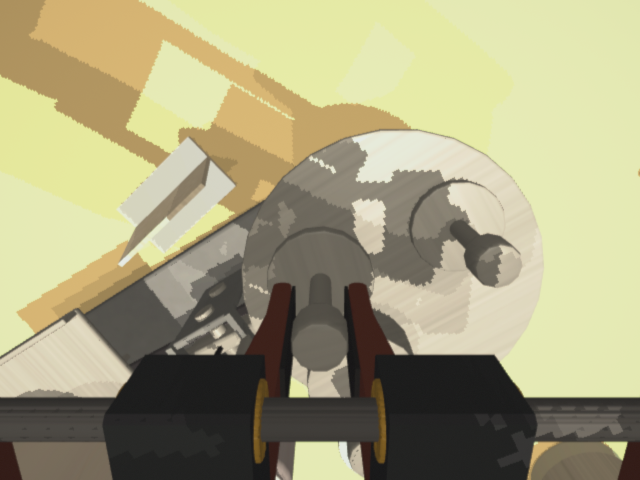

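View pics/s7c.png

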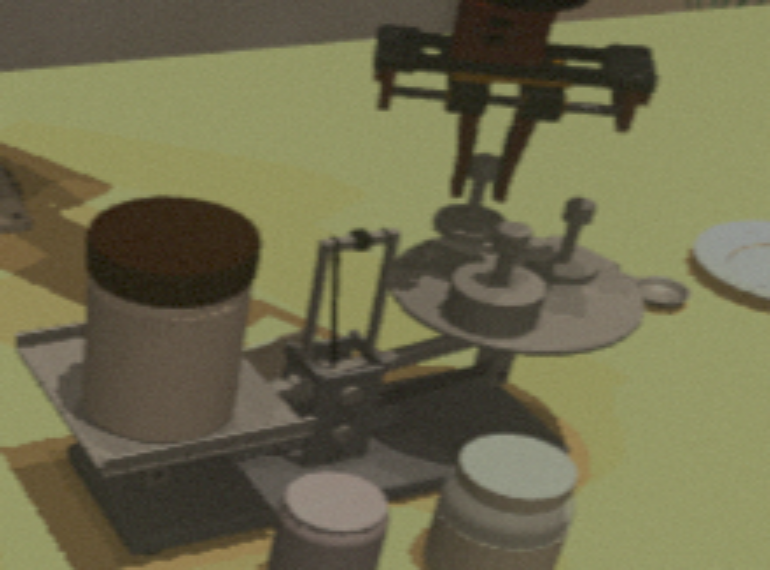

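```bash
python3 -m crank '[[[1.2,0,0.2],[0,0,0],1.2],[[1.0,0,0.2],[0,0,0],1.2],[[0,0,0],[0,0,0],1.2],[[0,0,0],[0,0,0],1.2]]'
for i in 1; do python3 -m crank '[[[0.4,0,0],[0,0,0],1.2],[[0,0,0],[0,0,0],1.2]]';python3 -m crank '[[[0.4,0,0],[0,0,0],1.2],[[0,0,0],[0,0,0],1.2]]';python3 -m crank '[[[0.4,0,0],[0,0,0],1.2],[[0,0,0],[0,0,0],1.2]]';python3 -m crank '[[[0.4,0,0],[0,0,0],1.2],[[0,0,0],[0,0,0],1.2]]';done
python3 - <<'E'
from h import *
save('wrist','w8');save('scene','s8')
cv2.imwrite('pics/s8c.png',cv2.resize(cv2.imread('pics/s8.png')[100:290,320:540],None,fx=3.5,fy=3))
E
```

```text
t: 10.48
ee_pos: [500.9, 333.7, 214.5]
orientation: [-0.856, 1.395, 0.854]
ft_force: [-0.4, 0.3, -1.9]
width: 20.2
t: 10.72
ee_pos: [500.6, 333.5, 210.1]
orientation: [-0.856, 1.396, 0.854]
ft_force: [-0.6, -0.7, -2.0]
width: 20.5
t: 10.98
ee_pos: [500.6, 333.4, 206.0]
orientation: [-0.856, 1.396, 0.854]
ft_force: [0.3, -1.1, -1.1]
width: 20.3
t: 11.22
ee_pos: [500.6, 333.4, 202.0]
orientation: [-0.856, 1.396, 0.854]
ft_force: [-0.5, -0.1, -1.8]
width: 20.3
t: 11.48
ee_pos: [500.6, 333.4, 198.0]
orientation: [-0.856, 1.396, 0.854]
ft_force: [-0.5, -0.3, -1.2]
width: 20.2
```

View pics/s8c.png

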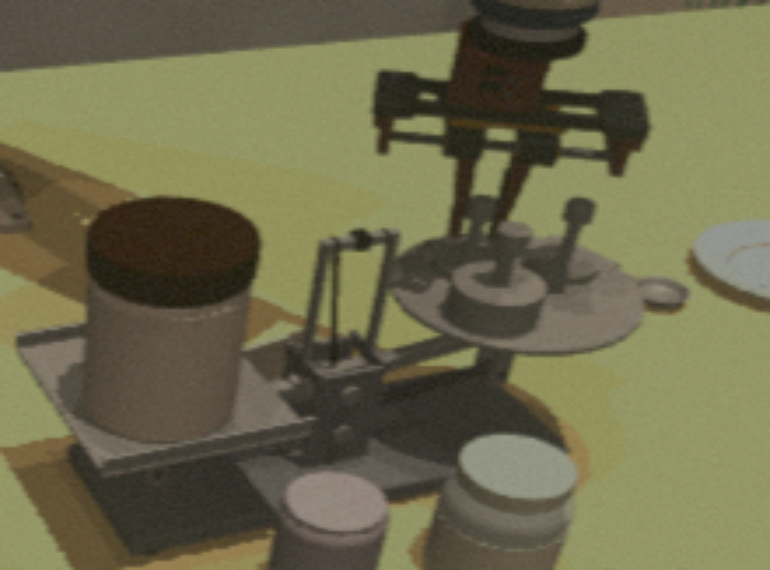

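```bash
for i in 1; do python3 -m crank '[[[0.4,0,0],[0,0,0],1.2],[[0,0,0],[0,0,0],1.2]]';python3 -m crank '[[[0.4,0,0],[0,0,0],1.2],[[0,0,0],[0,0,0],1.2],[[0,0,0],[0,0,0],1.2]]';done
python3 - <<'E'
from h import *
save('wrist','w9');save('scene','s9')
cv2.imwrite('pics/s9c.png',cv2.resize(cv2.imread('pics/s9.png')[100:290,320:540],None,fx=3.5,fy=3))
E
```

```text
t: 11.82
ee_pos: [500.6, 333.4, 194.0]
orientation: [-0.856, 1.396, 0.854]
ft_force: [0.8, 0.0, -2.2]
width: 20.1
t: 12.2
ee_pos: [500.7, 333.5, 190.2]
orientation: [-0.856, 1.396, 0.854]
ft_force: [0.5, 0.1, -2.2]
width: 20.2
```

View pics/s9c.png

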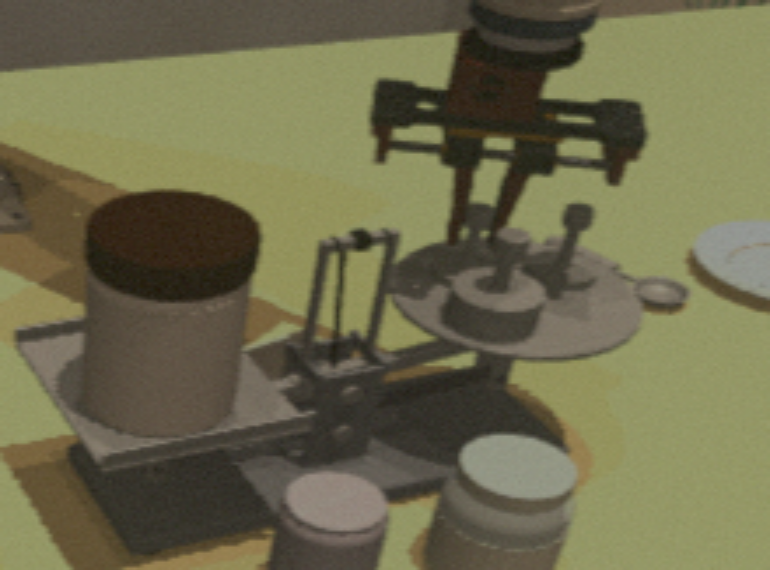

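View pics/w9.png

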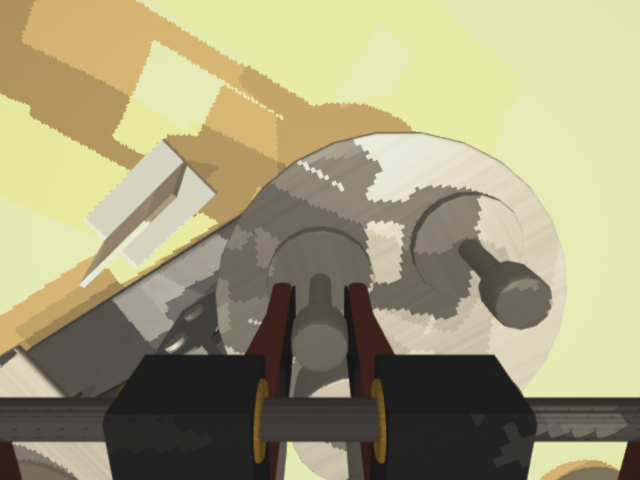

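```bash
python3 -m crank '[[[0.4,0,0],[0,0,0],1.2],[[0.3,0,0],[0,0,0],1.2],[[0,0,0],[0,0,0],1.2],[[0,0,0],[0,0,0],2.4],[[0,0,0],[0,0,0],3.4]]'
python3 -m crank '[[[0,0,0],[0,0,0],3.6],[[0,0,0],[0,0,0],3.6],[[0,0,0],[0,0,0],3.6]]'
python3 - <<'E'
from h import *
save('wrist','w10')
E
```

```text
t: 12.92
ee_pos: [501.0, 333.6, 183.6]
orientation: [-0.856, 1.395, 0.854]
ft_force: [0.8, 0.0, 0.7]
width: 30.7
t: 13.3
ee_pos: [500.9, 333.6, 183.4]
orientation: [-0.856, 1.395, 0.854]
ft_force: [0.2, -0.2, 0.7]
width: 36.1
```

View pics/w10.png

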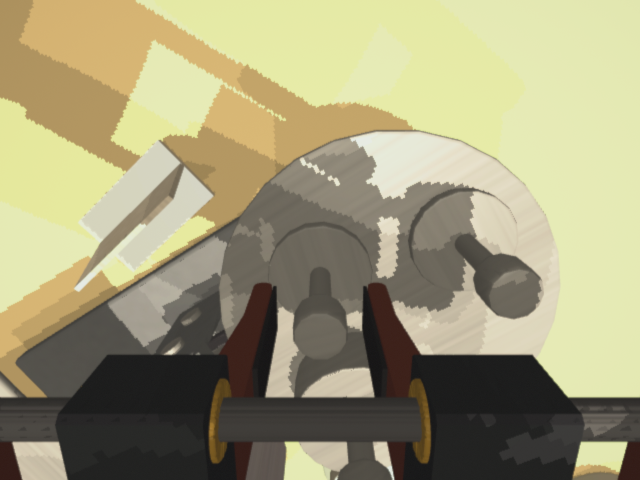

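```bash
python3 -m crank '[[[-2,0,0],[0,0,0],3.6],[[-3,0,0],[0,0,0],3.6],[[-4,0,0],[0,0,0],3.6],[[-4,0,0],[0,0,0],3.6]]'
python3 -m crank '[[[0,-2.5,-4.5],[0,0,0],4.2],[[0,-2.5,-4.5],[0,0,0],4.2],[[0,-2.5,-4.5],[0,0,0],4.2],[[0,-2.5,-4.5],[0,0,0],4.2],[[0,0,0],[0,0,0],4.2]]'
python3 - <<'E'
from h import *
plan();save('scene','s11');save('wrist','w11');save('top','t11')
cv2.imwrite('pics/s11c.png',cv2.resize(cv2.imread('pics/s11.png')[140:290,320:520],None,fx=4,fy=4,interpolation=2))
E
```

```text
t: 13.85
ee_pos: [500.5, 333.5, 314.5]
orientation: [-0.856, 1.396, 0.854]
ft_force: [0.8, 0.2, 0.0]
width: 35.8
t: 14.48
ee_pos: [507.9, 125.1, 313.7]
orientation: [-0.853, 1.397, 0.851]
ft_force: [-0.1, 0.6, 0.2]
width: 41.8
t 14.47 pos [507.862 125.093 313.658] q [ 0.219  0.172  1.76  -0.001  1.208 -0.875] w 41.8 f [-0.11   0.563  0.22 ]
```

View pics/s11c.png

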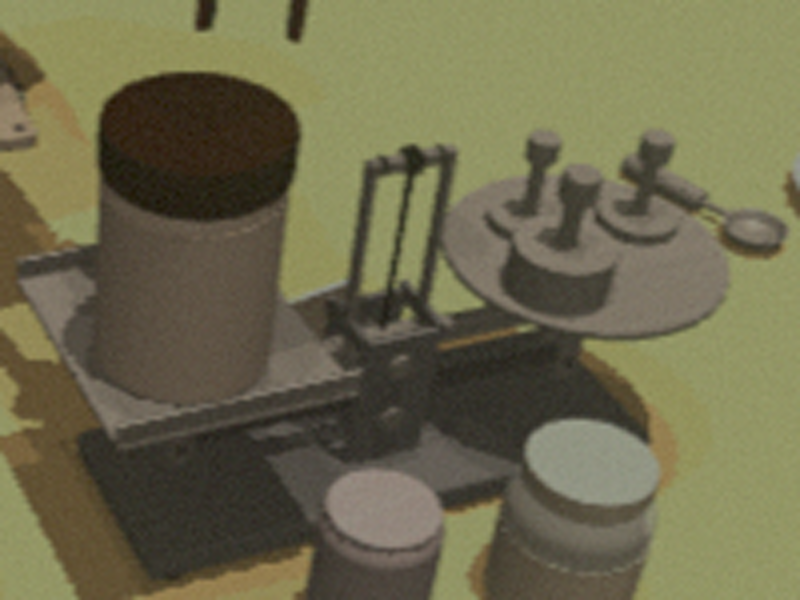

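View pics/w11.png

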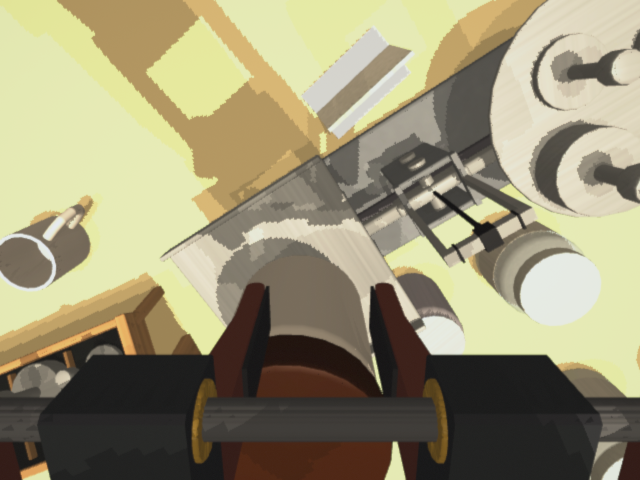

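```bash
python3 -m crank '[[[-3,1,0],[0,0,0],4.2],[[-3,3,0],[0,0,0],4.2],[[0,5,0],[0,0,0],4.2],[[0,5,0],[0,0,0],4.2],[[0,0,0],[0,0,0],4.2]]'
python3 -m crank '[[[0,0,0],[0,0,0],4.2],[[0,0,0],[0,0,0],4.2],[[0,0,0],[0,0,0],4.2],[[0,0,0],[0,0,0],4.2],[[0,0,0],[0,0,0],4.2]]'
python3 -m crank '[[[0,0,0],[0,0,0],4.2],[[0,0,0],[0,0,0],4.2],[[0,0,0],[0,0,0],4.2],[[0,0,0],[0,0,0],4.2],[[0,0,0],[0,0,0],4.2]]'
python3 - <<'E'
from h import *
plan();save('scene','s12');save('wrist','w12');save('top','t12')
cv2.imwrite('pics/s12c.png',cv2.resize(cv2.imread('pics/s12.png')[160:260,380:480],None,fx=6,fy=6,interpolation=2))
E
```

```text
t: 15.25
ee_pos: [380.8, 193.5, 373.6]
orientation: [-0.859, 1.393, 0.858]
ft_force: [1.2, 0.2, 0.2]
width: 42.2
t: 15.88
ee_pos: [383.4, 191.3, 373.2]
orientation: [-0.855, 1.396, 0.854]
ft_force: [-0.3, -0.3, -0.8]
width: 42.1
t: 16.5
ee_pos: [383.2, 191.5, 373.3]
orientation: [-0.856, 1.395, 0.854]
ft_force: [-1.0, -0.5, -0.2]
width: 41.6
t 16.5 pos [383.171 191.522 373.325] q [ 0.436 -0.043  1.857 -0.001  1.327 -0.662] w 41.6 f [-1.04  -0.455 -0.182]
```

View pics/s12c.png

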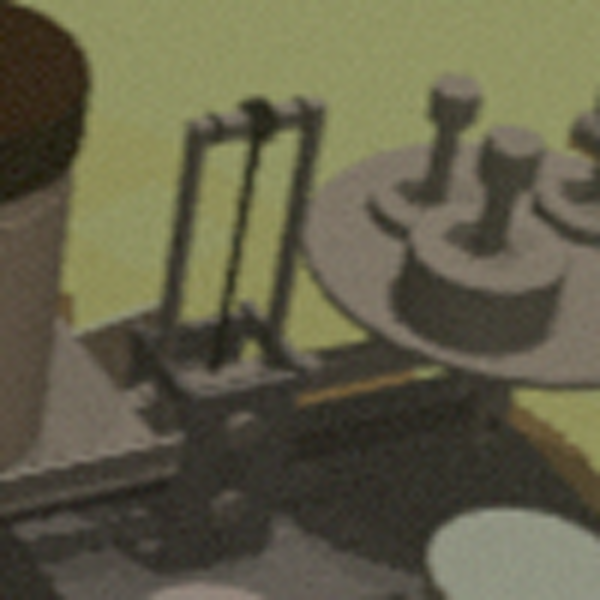

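View pics/w12.png

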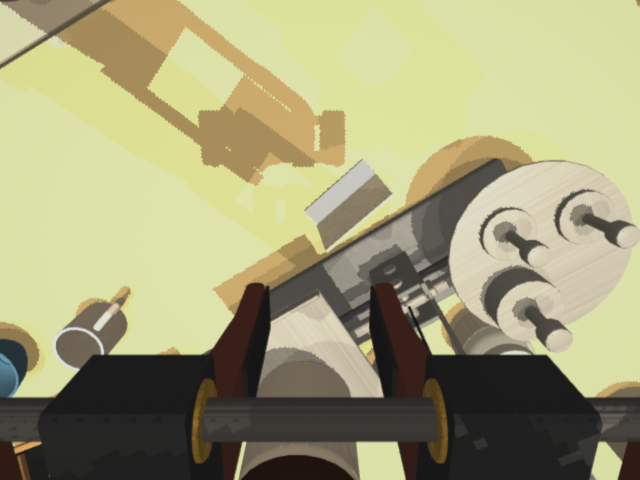

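Run:
```python
from h import *
plan([570,220,290],RG(0.085,30))
```

```text
t 16.65 pos [383.167 191.523 373.301] q [ 0.436 -0.043  1.857 -0.001  1.327 -0.662] w 42.4 f [0.475 0.623 0.852]
shift cm [  8.353 -15.337  11.027]
turn deg [-31.156  -8.363 -29.136] 43.468671575614046
shift after turn [ 16.643 -12.166   1.251]
```

```bash
python3 -m crank '[[[0,0,0],[-6.23,-1.67,-5.83],4.2],[[0,0,0],[-6.23,-1.67,-5.83],4.2],[[0,0,0],[-6.23,-1.67,-5.83],4.2],[[0,0,0],[-6.23,-1.67,-5.83],4.2],[[0,0,0],[-6.23,-1.67,-5.83],4.2]]'
python3 -m crank '[[[4.1,-3,0.3],[0,0,0],4.2],[[4.1,-3,0.3],[0,0,0],4.2],[[4.1,-3,0.3],[0,0,0],4.2],[[4.1,-3,0.3],[0,0,0],4.2],[[0,0,0],[0,0,0],4.2]]'
python3 - <<'E'
from h import *
plan();save('wrist','w13')
E
```

```text
t: 17.27
ee_pos: [383.1, 191.8, 373.6]
orientation: [-1.459, 0.754, 0.88]
ft_force: [-0.0, -0.7, 0.1]
width: 42.0
t: 17.9
ee_pos: [568.9, 218.9, 288.7]
orientation: [-1.455, 0.764, 0.881]
ft_force: [-0.1, -0.0, -0.1]
width: 42.1
t 17.9 pos [568.853 218.85  288.702] q [ 0.436  0.15   1.95  -0.324  0.573 -0.987] w 42.1 f [-0.068 -0.009 -0.073]
```

View pics/w13.png

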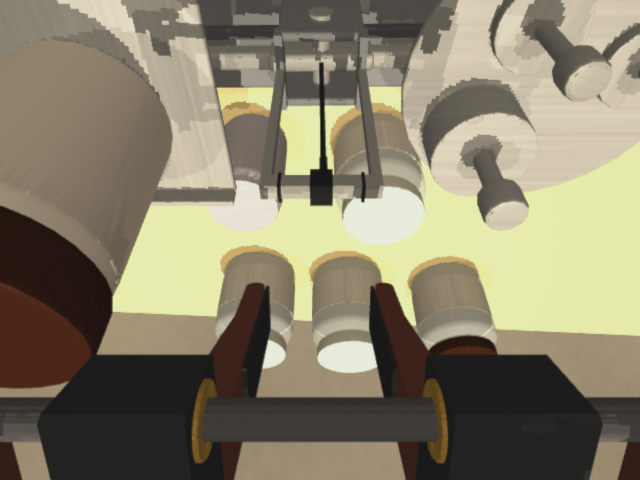

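```bash
python3 -m crank '[[[0,0,0],[0,0,0],4.2],[[0,0,0],[0,0,0],4.2],[[0,0,0],[0,0,0],4.2],[[0,0,0],[0,0,0],4.2]]' | head -1
python3 - <<'E'
from h import *
save('wrist','w14')
for n in (13,14):
    im=cv2.imread(f'pics/w{n}.png')
    g=im[:,300:345].sum(2)
    for r in (100,120,140,150,160,165,180,195):
        x=np.where(g[r]<120)[0]+300; print(n,r,x.min() if len(x) else None,x.max() if len(x) else None,x.mean() if len(x) else None)
cv2.imwrite('pics/w14c.png',cv2.resize(im[40:220,240:400],None,fx=4,fy=3.3,interpolation=2))
E
```

```text
t: 18.45
13 100 321 323 322.0
13 120 321 323 322.0
13 140 321 323 322.0
13 150 321 324 322.5
13 160 321 325 323.0
13 165 321 325 323.0
13 180 310 331 320.5
13 195 312 330 321.5
14 100 319 321 320.0
14 120 320 321 320.5
14 140 320 322 321.0
14 150 320 322 321.0
14 160 319 324 321.5
14 165 319 324 321.5
14 180 309 330 319.5
14 195 None None None
```

View pics/w14c.png

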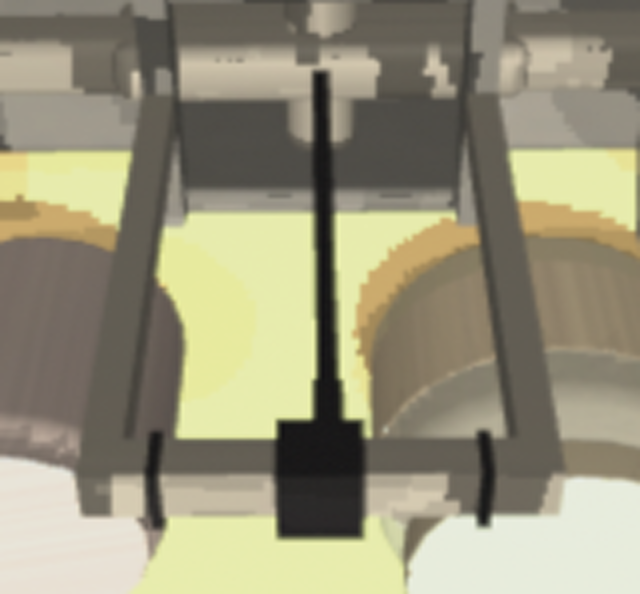

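```bash
python3 -m crank '[[[-4,2,0],[0,0,0],4.2],[[-4,3,0],[0,0,0],4.2],[[-3,3,0],[0,0,0],4.2],[[0,0,0],[0,0,0],4.2],[[0,0,0],[0,0,0],4.2]]'
python3 - <<'E'
from h import *
plan();save('scene','s15');save('top','t15');save('wrist','w15')
T=load('t15')
im=cv2.imread('pics/t15.png');cv2.imwrite('pics/t15c.png',cv2.resize(im[180:340,80:520],None,fx=1.8,fy=1.8))
# compare bystanders with start
a=cv2.imread('pics/top1.png');d=cv2.absdiff(a,im).max(2)>60
n,l,s,c=cv2.connectedComponentsWithStats(d.astype(np.uint8))
print([(s[i].tolist()) for i in range(1,n) if s[i][4]>40])
E
```

```text
t: 19.12
ee_pos: [444.0, 209.0, 347.0]
orientation: [-1.455, 0.758, 0.88]
ft_force: [0.4, 0.7, 0.0]
width: 41.9
t 19.12 pos [443.96  208.989 346.988] q [ 0.561 -0.124  2.085 -0.348  0.735 -0.889] w 41.9 f [0.404 0.696 0.033]
[[267, 199, 34, 13, 70], [151, 235, 21, 27, 90], [162, 256, 24, 46, 113], [456, 261, 10, 8, 62], [143, 275, 13, 10, 57], [91, 301, 140, 155, 10129], [568, 431, 61, 19, 245], [313, 452, 37, 11, 336], [412, 455, 48, 25, 980], [310, 466, 42, 14, 514], [629, 469, 11, 11, 95]]
```

View pics/t15.png

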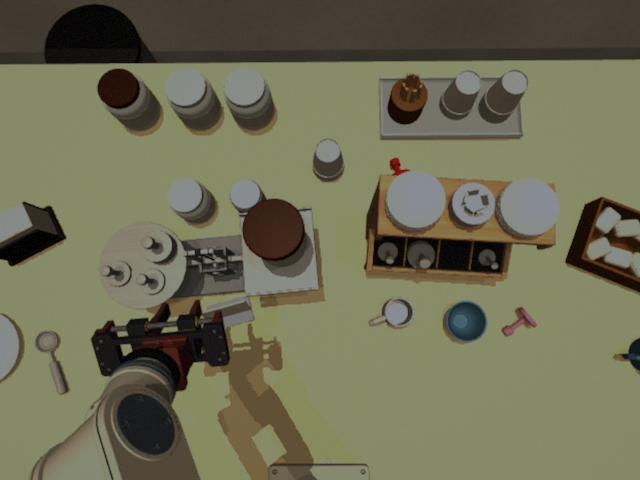

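View pics/s15.png

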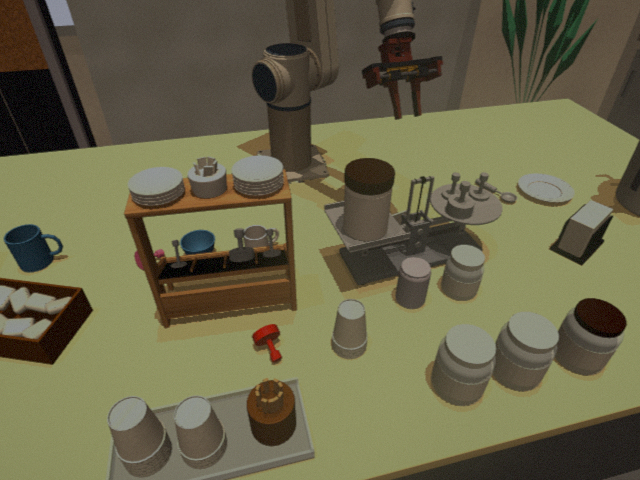

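View pics/w15.png

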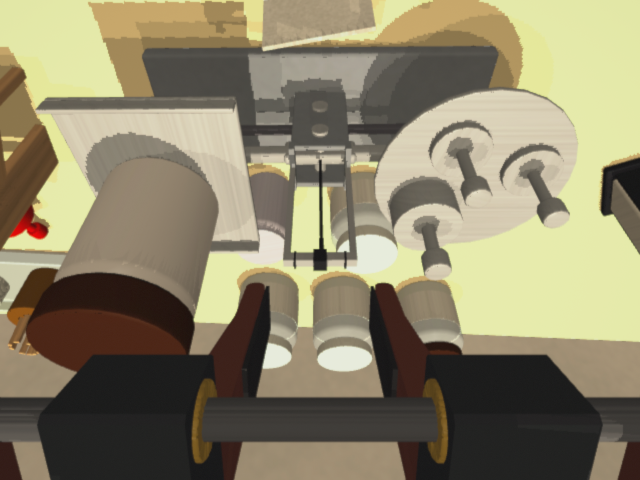

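Final views: all three weights stand upright on the plate. The pointer is under the band at (320,258), and the tray still holds the 100, 500 and 50. The bystanders haven't moved and the arm is clear. Handing in.

```bash
python3 -c "
from workcell import *
print(close_job())"
```

```text
the job is handed in; nothing more can be done
None
```

I took the plain 200 g weight from its tray bay, set it upright on the weights plate and let it go. The beam then floated level, so the canister weighs about 1400 g, and I handed the job in at about 19 s.

- **Beam:** two close wrist views of the dial, about 0.5 s apart, showed the pointer steady inside the band. It was about 2 px off centre, against a band half-width of about 11 px, roughly 0.006 rad.
- **Everything else:** the last pictures showed the three plate weights upright, and the 50, 100 and 500 g weights still in the tray. I saw no shift in the canister or the other things, and the arm was clear.
- **Disagreements:** an earlier rough reading from the scene picture, at an angle, put the tilt near the 0.025 rad limit; the close view did not bear that out. Triangulated heights differed by up to about 4 mm between camera pairs for the weight I grasped, and up to 11 mm for the plate centre. Neither the grasp nor the placing was affected.
- **Joint limit:** in an early turn the last joint read -2.542 rad, right at its -2.54 limit, so I turned it back at once. Nothing was reported.

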